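# Fit and tighten the band clamp on a dust-extraction pipe

## Task

Two short dust-extraction lines stand on the workshop table; one is finished, on the other the band clamp still sits loose part-way along the clear pipe. On that unfinished line, first slide the clamp along the pipe and over the barbed stub until it is right up against the metal collar, then turn its thumb key clockwise (seen from above) until the screw comes to its stop, and let go. Leave the finished line alone and the things lying on and between the two boards where they are.

Things in the scene. Friction and masses are not known exactly. Their poses are not given: they have to be found in the camera images.
- loose_line: The unfinished line, fixed: plywood board 160 (x) x 280 (y) x 15 mm, origin at the centre of its underside. A rigid clear pipe, 40 mm diameter, runs along its y at x = 0, axis 70 mm above the table, from y = -138 to +43 mm; wooden saddle below it at y = -136 to -120 mm (40 mm wide). The pipe's +y end (y > -10 mm) covers the barbed aluminium stub. Clamp screw on the +x side.
- collar (a point): Centre, on the pipe axis, of the collar face that the band must meet: aluminium ring, 50 mm diameter, 7 mm thick, at board y = +43 to +50 mm. Axes as loose_line; the band comes from -y. Beyond it, at y = +90 to +135 mm, a grey steel box, 90 mm wide, top 100 mm above the table.
- band_center (a point): Middle of the loose steel band, on the pipe axis; axes as loose_line. Band 16 mm wide along the pipe, 44 mm outside diameter; it slides only along the pipe, does not turn round it, friction about 5 N. When home this point is 8 mm from the collar face; the worm housing then passes just outside the collar's rim.
- housing (a point): Centre of the clamp's worm housing, a steel block beside the pipe on the board's +x side, 34 mm from the pipe axis and level with it: 15 mm (x) by 24 mm (along the pipe) by 24 mm high. Its end faces can be pushed. Axes as loose_line.
- wing (a point): Centre of the thumb key's wing: upright steel plate 24 mm long (its own x), 8 mm thick (its own y), 23 mm high, on a 9 mm stem on the vertical screw axis straight above the housing; centre 107.5 mm, underside 96 mm above the table, clear above the pipe (top 90 mm) and collar (top 95 mm). It slides with the clamp.
- band (a joint): Position of the loose band along the pipe, m; grows towards the collar. It starts at 0 to 0.04 and is stopped by the collar at 0.095 (home).
- key (a joint): Turn of the thumb key, rad; grows clockwise seen from above. Starts at 0 to 0.8, firm stop at 2.6 (snug). At 0 the wing's long side lies along the board's x, across the pipe. Needs about 0.06 N m and stays where it is left. The strip's tail rises out of the housing by 4 mm per rad.
- finished_line: The finished line, fixed to the table and of the same build, with its clamp (all rigid) already against the collar and tight. Origin at the centre of the board's underside, axes as loose_line.
- screwdriver: Screwdriver, 170 mm long, lying along its x between the boards; origin at its middle underside.
- paint_jar: Closed jar, 48 mm diameter, 65 mm high, upright between the boards; origin at the centre of its base.
- offcut: Wood offcut 30 x 50 x 18 mm, on the unfinished line's board, on the side away from the screw; origin under its centre.
- sanding_block: Cork block 30 x 60 x 22 mm, on the finished line's board; origin under its centre.

How it is judged:
By the outcome, as a careful person would: the job done as asked, in the order asked, and still so for the second after the job is handed in, with the robot touching nothing.
It also fails if it takes over 58 s, if anything falls off the work surface, if the arm or the gripper's body presses on something with over 40 N, if the wrist force passes 120 N, or if a joint passes its speed limit or range.

## Robot

A 6-joint arm with a two-finger parallel gripper is mounted at the origin on the work surface. World frame = base frame: x ahead of the robot, y to its left, z up, the work surface at z = 0. Lengths are in m, angles in rad, forces in N, time in s.
With the tool pointing down it reaches from about 0.375 to 0.9 m from the base axis. Payload 3.1 kg.
Tool frame: the origin (TCP) lies between the finger pads; the fingertips stand robot.tip_extent ahead of it and the grasp point (between the pads) lies 3 mm ahead of it (robot.tip_extent is the distance from the TCP to the fingertips, in m); z points along the fingers, x is the direction in which the jaws open and shut, and the axes are right-handed (so a half turn about z gives the same grasp; the last joint's range is limited). The gripper opens to 87 mm and grips with 3 to 60 N. Pads are 19 mm wide; open, the fingers measure 117 mm over their backs; the gripper's body (75 mm by 190 mm) begins 51 mm behind the grasp point.
Start: joints at [0.978, 0.527, 1.433, -0, 1.181, -0.178], TCP at [0.252, 0.572, 0.223] pointing down, gripper open.
Joint ranges: [-3.08, 3.08], [-0.75, 2.2], [0.22, 2.44], [-1.43, 4.57], [0, 2.65], [-2.85, 2.85]. Speed limits (rad/s): [2.79, 2.79, 3.14, 3.14, 3.14, 3.14].

## Interface

Orientations are given as a unit quaternion [x, y, z, w].
In Python, from rig import robot, cams gives the robot as it stands.
- The arm moves only by the tool carry_out, never from a script. Its argument "steps" is a list of rows, each a list of 3 entries, a list of its own where there are three numbers: the shift along the world's x, y, z in cm, then the turn about the world's z in degrees, then the closure, from 0 (fully open) to 1 (shut). In form: [[[dx, dy, dz], spin, fingers], ...]. A call has 1 to 10 rows; each row shifts and turns the pose as measured when the row begins; what a row does not reach is not made up. A row lasts 1/10 s, in which the tool goes at most 50 mm and 8.59 degrees, less where a joint would pass 70% of its speed; a pose out of reach is approached as far as the arm can. A call with a gripper value outside its range is refused whole. The fingers move at their own pace and stop on an object; "squeeze" is the grip in N (left out, the last holds). Time passes only in rows, so rows that do not move let the fingers close. It gives the time, the measured TCP pose, the force and the opening at its end, in the units of the state.
- robot.get_obs(): the state, without advancing time (a new reading comes with each control period).
- cams.camera(name): name is "side" or "top"; returns a dict with "pixels" (384x512x3 uint8, red, green, blue), "fx", "fy", "cx", "cy" (pixels), "eye" and "rotation" of the camera in the world. Camera axes: x right, y up, looking along -z (the intrinsics and any distortion apply to the point x, -y, -z); pixel columns grow to the right and rows downward; lengths in m; the calibration is good to about 2 mm. A picture is of the moment at which its call begins. There is no depth.
- robot.hand_in(): hands the job in, once; it reports no verdict.
The state is a dict: "time": time; "q": joint angles; "joint_velocities": joint speeds; "joint_torque": joint torques, N m; "position": TCP position; "tool_rot": TCP orientation; "ft_force": force on the tool from outside, world axes, zero at the start; "moment": the same for the moment, N m; "grip_width": finger opening in m.
Only numpy, scipy, OpenCV 4.12 (cv2) and the standard library are available. Lean on these libraries where they do the work, as an engineer would, in place of code of your own. Each camera call takes 0.05 s, during which the arm holds its last target. There are 200 camera calls.

## Working session

There is one attempt and no reset: what is moved stays moved. The work goes in short steps, Python scripts to look and compute and a tool call to move; the robot and the scene stay as the last step left them, time stands still between calls to the robot, and variables do not carry over. Pictures are saved under pics/ and viewed, about 8 in all and at most 12, crops included, and the job is handed in when it is done.

Besides the shell and the picture viewer there is one more tool, called after "Request:" by a JSON object that holds its "method" and its "body", one argument or row to a line. carry_out: Moves the arm, as the interface text tells. Its arguments: {"type":"object","properties":{"steps":{"type":"array"},"squeeze":{"type":"number"}},"required":["steps"]}

```bash
mkdir -p pics; ls; python3 - <<'E'
from rig import robot, cams
import cv2
print(robot.get_obs(), robot.tip_extent)
for n in ("top","side"):
    c=cams.camera(n); cv2.imwrite(f"pics/{n}0.png",c["pixels"][:,:,::-1])
    print(n,{k:v for k,v in c.items() if k!="pixels"})
E
```

```text
pics
{'time': 0.0, 'q': array([ 9.77517813e-01,  5.28468998e-01,  1.43389410e+00, -2.67189863e-05,
        1.18138697e+00, -1.78486290e-01]), 'joint_velocities': array([-7.47632627e-04, -4.36096128e-04, -4.50742064e-05,  2.41560359e-04,
        9.27664952e-05, -4.83252457e-04]), 'joint_torque': array([ 3.50635037e-04, -4.40040171e+01, -1.76590848e+01,  6.35362579e-02,
        5.80410892e-02, -1.39028734e-04]), 'position': array([0.25143362, 0.57139913, 0.2216725 ]), 'tool_rot': array([ 8.37552638e-01,  5.46355576e-01, -9.88953464e-04,  4.30968311e-04]), 'ft_force': array([ 0.59746511, -0.00306451, -0.14498691]), 'moment': array([ 0.01890876, -0.01519036,  0.03750483]), 'grip_width': 0.08698917225932415} 0.022
top {'fx': 402.8410647323835, 'fy': 402.8410647323835, 'cx': 254.26069936294004, 'cy': 192.19137194444912, 'eye': array([ 0.39455886, -0.01465431,  1.09059293]), 'rotation': array([ 0.06086902, -0.0581779 , -0.69544328,  0.71363082])}
side {'fx': 374.68887068304673, 'fy': 374.68887068304673, 'cx': 257.2843846459081, 'cy': 192.15203895053045, 'eye': array([ 0.47731677, -0.67251748,  0.82046728]), 'rotation': array([ 0.37206689, -0.02053398, -0.06162287,  0.92593045])}
```

View pics/top0.png

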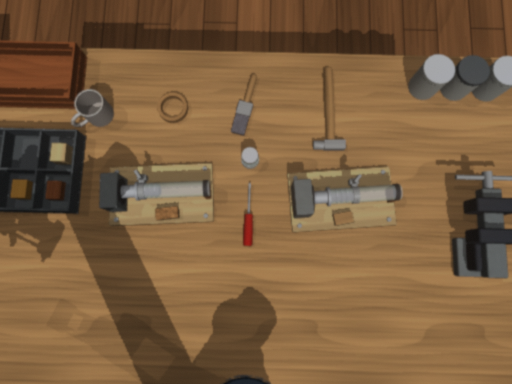

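View pics/side0.png

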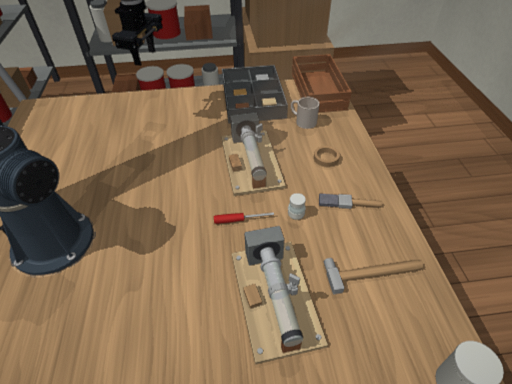

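The top view shows the unfinished line on the right: box near (303,197), wing near (355,181). The finished line is on the left, with its wing at (141,173) by its box. The side view shows the unfinished line at the bottom centre, wing near (293,284). Next I'll zoom in on both.

```bash
python3 - <<'E'
import cv2, numpy as np
t=cv2.imread("pics/top0.png")[155:240,280:410]; s=cv2.imread("pics/side0.png")[222:362,225:335]
t=cv2.resize(t,None,fx=6,fy=6,interpolation=cv2.INTER_CUBIC); s=cv2.resize(s,None,fx=4,fy=4,interpolation=cv2.INTER_CUBIC)
cv2.imwrite("pics/tc.png",t);cv2.imwrite("pics/sc.png",s)
E
```

```text
(no output)
```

View pics/tc.png

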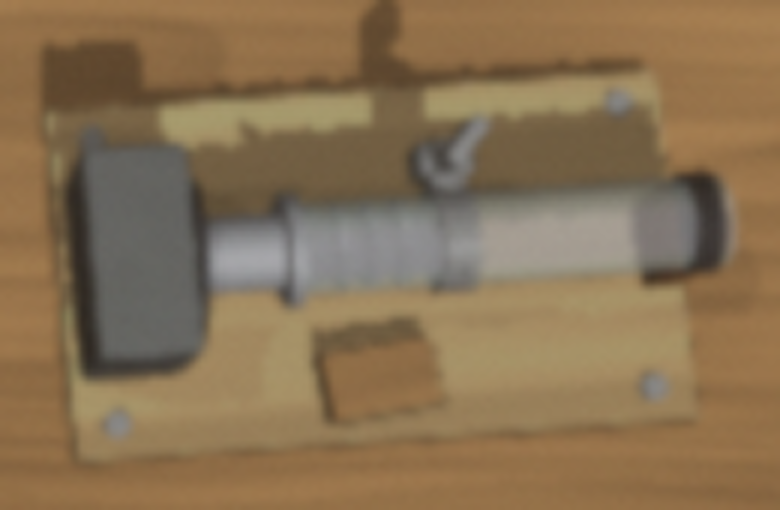

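View pics/sc.png

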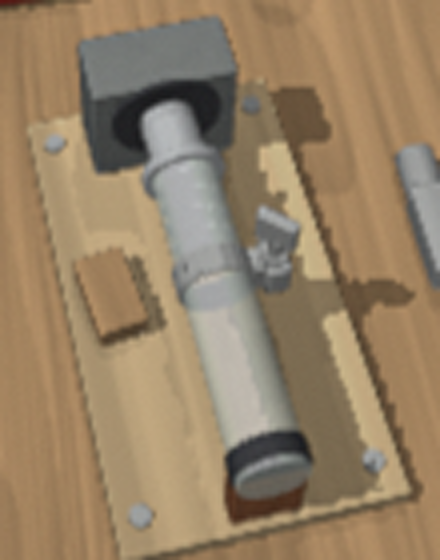

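The crops show the board corners, the band at about crop x 440–478, the collar at about x 282–300, and the wing on the +x side, turned. Next I cast rays.

```bash
cat > h.py <<'E'
import numpy as np
from scipy.spatial.transform import Rotation as R
C={"top":(402.84106,254.2607,192.19137,[0.39455886,-0.01465431,1.09059293],[0.06086902,-0.0581779,-0.69544328,0.71363082]),
"side":(374.68887,257.28438,192.15204,[0.47731677,-0.67251748,0.82046728],[0.37206689,-0.02053398,-0.06162287,0.92593045])}
def ray(n,u,v):
    f,cx,cy,e,q=C[n]; d=R.from_quat(q).apply([(u-cx)/f,-(v-cy)/f,-1]); return np.array(e),d/np.linalg.norm(d)
def plane(n,u,v,z):
    e,d=ray(n,u,v); return e+d*(z-e[2])/d[2]
def tri(a,b):
    (e1,d1),(e2,d2)=ray("top",*a),ray("side",*b)
    s=np.linalg.lstsq(np.c_[d1,-d2],e2-e1,rcond=None)[0]; p,q=e1+d1*s[0],e2+d2*s[1]; return (p+q)/2,np.linalg.norm(p-q)
def px(n,p):
    f,cx,cy,e,q=C[n]; c=R.from_quat(q).inv().apply(np.array(p)-e); return cx+f*c[0]/-c[2], cy-f*c[1]/-c[2]
E
python3 - <<'E'
from h import *
np.set_printoptions(precision=4,suppress=True)
t=lambda x,y:(x/6+280-.4,y/6+155-.4); s=lambda x,y:(x/4+225-.4,y/4+222-.4)
ct=[plane("top",*t(*c),.015) for c in [(48,112),(655,68),(692,420),(78,462)]]
cs=[plane("side",*s(*c),.015) for c in [(412,492),(122,560),(30,128)]]
print("top TL TR BR BL",*ct,sep="\n"); print("side: TR BR BL",*cs,sep="\n")
for c in (ct,): print(sum(c)/4, (ct[0]-ct[3]), ct[0]-ct[1])
y=(ct[0]-ct[1]+ct[3]-ct[2])/2; yaw=np.degrees(np.arctan2(-y[0],y[1])); print("yaw",yaw)
O=(sum(ct)/4+(cs[0]+cs[2])/2)/2; yw=np.radians(yaw); X=np.array([np.cos(yw),np.sin(yw)]);Y=np.array([-X[1],X[0]])
print("O",O)
loc=lambda p:(np.dot(p[:2]-O[:2],X),np.dot(p[:2]-O[:2],Y),p[2])
print("wing",tri(t(463,147),s(277,228)), loc(tri(t(463,147),s(277,228))[0]))
for n,p in (("tip-out",t(485,124)),("tip-in",t(445,168))): print(n,plane("top",*p,.119),loc(plane("top",*p,.119)))
for n,a in (("band near collar",(438,240)),("band far",(478,237)),("collar -y edge",(302,247)),("collar+y",(282,249)),("boxedge",(195,260))):
    print(n,loc(plane("top",*t(*a),.09)))
print("board->pix wing home", [px("top",np.r_[O[:2]+.034*X+.035*Y,.1075])])
E
```

```text
top TL TR BR BL
[ 0.6323 -0.0978  0.015 ]
[ 0.6599 -0.3743  0.015 ]
[ 0.4994 -0.3859  0.015 ]
[ 0.4737 -0.113   0.015 ]
side: TR BR BL
[ 0.6614 -0.3752  0.015 ]
[ 0.5033 -0.3895  0.015 ]
[ 0.4783 -0.1152  0.015 ]
[ 0.5663 -0.2428  0.015 ] [0.1585 0.0152 0.    ] [-0.0276  0.2765  0.    ]
yaw 5.542630906417158
O [ 0.5681 -0.244   0.015 ]
wing (array([ 0.6029, -0.2625,  0.1088]), np.float64(0.003430079654934514)) (np.float64(0.03281207126654217), np.float64(-0.021821089961513496), np.float64(0.10877605860917772))
tip-out [ 0.6088 -0.2691  0.119 ] (np.float64(0.038115654094908656), np.float64(-0.028950008608820955), np.float64(0.119))
tip-in [ 0.59   -0.2524  0.119 ] (np.float64(0.02098501708652259), np.float64(-0.010516185366254217), np.float64(0.119))
band near collar (np.float64(-0.004269272732423094), np.float64(-0.011770775271615718), np.float64(0.09000000000000008))
band far (np.float64(-0.004191679752206999), np.float64(-0.028640353119779402), np.float64(0.09000000000000008))
collar -y edge (np.float64(-0.0031810556128638685), np.float64(0.04540070401391625), np.float64(0.09000000000000008))
collar+y (np.float64(-0.0034311670510717316), np.float64(0.05384594033976721), np.float64(0.09000000000000008))
boxedge (np.float64(-0.005489220096375592), np.float64(0.09065015916458226), np.float64(0.09000000000000008))
board->pix wing home [(np.float64(333.8592867639403), np.float64(179.6369412026228))]
```

Estimates:
- **Board:** yaw is about 5.5°.
- **Wing:** near (0.603, -0.262, 0.108), turned about 0.8 rad. The jaw direction should be about 49°.
- **Band:** at local y of about -0.021, so about 56 mm left to travel.

Moving above it now.

Request:
{"method": "carry_out", "body": {
  "steps": [
    [[1.9,-4.5,0],-1.7,0],
    [[1.9,-4.5,0],-1.7,0],
    [[1.9,-4.5,0],-1.7,0],
    [[1.9,-4.5,0],-1.7,0],
    [[1.9,-4.5,0],-1.7,0],
    [[1.9,-4.5,0],-1.7,0],
    [[1.9,-4.5,0],-1.7,0],
    [[1.9,-4.5,0],-1.7,0],
    [[1.9,-4.5,0],-1.7,0],
    [[1.9,-4.5,0],-1.7,0]
  ],
  "squeeze": 25
}}

```text
time: 1.1
position: [0.44, 0.1136, 0.2188]
tool_rot: [0.909, 0.417, -0.001, -0.001]
ft_force: [0.4, -0.1, 0.6]
grip_width: 0.087
```

Request:
{"method": "carry_out", "body": {
  "steps": [
    [[1.9,-4.3,0],0,0],
    [[1.9,-4.3,0],0,0],
    [[1.9,-4.3,0],0,0],
    [[1.9,-4.3,0],0,0],
    [[1.9,-4.3,0],0,0],
    [[1.9,-4.3,0],0,0],
    [[1.9,-4.3,0],0,0],
    [[1.8,-4.2,0],0,0.3],
    [[1.0,-3.0,-2],0,0.4],
    [[0,0,-1],0,0.4]
  ]
}}

```text
time: 2.1
position: [0.6056, -0.2841, 0.1863]
tool_rot: [0.911, 0.412, -0.0, 0.001]
ft_force: [-1.1, 0.2, -1.1]
grip_width: 0.0706
```

Request:
{"method": "carry_out", "body": {
  "steps": [
    [[-0.3,2.2,-2],0.5,0.4],
    [[0,0,-1.5],0,0.4],
    [[0,0,0],0,0.4],
    [[0,0,0],0,0.4]
  ]
}}

```text
time: 2.5
position: [0.5995, -0.2596, 0.1463]
tool_rot: [0.91, 0.415, -0.002, -0.004]
ft_force: [0.3, -0.1, -0.5]
grip_width: 0.0529
```

```bash
python3 - <<'E'
from rig import robot, cams
from h import *
import cv2
o=robot.get_obs(); print(o["position"],o["tool_rot"],o["grip_width"],o["ft_force"])
ims=[]
for n,u,v,w in (("side",287,270,50),("top",350,185,50)):
    im=cams.camera(n)["pixels"][:,:,::-1]; ims.append(cv2.resize(im[v-w:v+w,u-w:u+w],(400,400),interpolation=cv2.INTER_CUBIC))
cv2.imwrite("pics/a1.png",np.hstack(ims))
E
```

```text
[ 0.599513   -0.2595619   0.14633012] [ 0.90960873  0.41544457 -0.00230121 -0.00353049] 0.052871413658091476 [ 0.32858367 -0.11951614 -0.46291371]
```

View pics/a1.png

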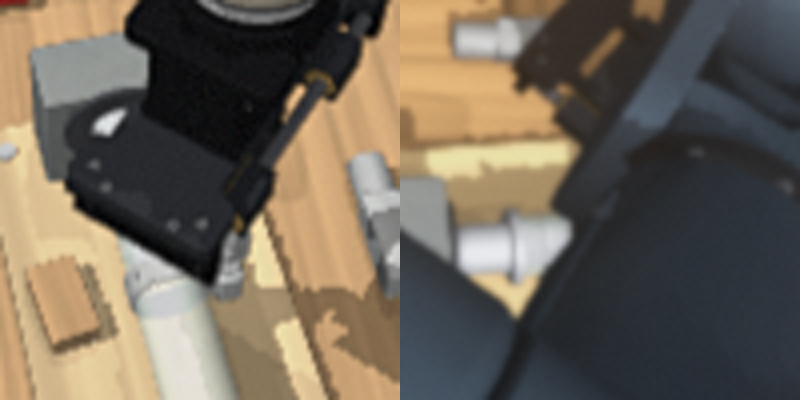

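The side crop shows the fingers straddling the wing, with the housing just below and right of the near finger at about crop (230,270). The top crop is blocked by the arm. Lowering now.

Request:
{"method": "carry_out", "body": {
  "steps": [
    [[0.3,-0.2,-1.3],0,0.4],
    [[0,0,-0.9],0,0.4],
    [[0,0,-0.2],0,0.4],
    [[0,0,0],0,0.4]
  ]
}}

```text
time: 3.0
position: [0.6045, -0.2628, 0.1233]
tool_rot: [0.91, 0.416, -0.001, -0.001]
ft_force: [0.2, 0.5, -0.1]
grip_width: 0.052
```

Request:
{"method": "carry_out", "body": {
  "steps": [
    [[-0.1,0,-0.3],0,0.6],
    [[0,0,0],0,0.7],
    [[0,0,0],0,0.8],
    [[0,0,0],0,1],
    [[0,0,0],0,1],
    [[0,0,0],0,1],
    [[0,0,0],0,1]
  ]
}}

```text
time: 3.7
position: [0.6038, -0.2633, 0.1209]
tool_rot: [0.91, 0.415, -0.0, -0.0]
ft_force: [-0.1, 1.0, -0.3]
grip_width: 0.0051
```

Request:
{"method": "carry_out", "body": {
  "steps": [
    [[0,0,0],0,1],
    [[0,0,0],0,1]
  ]
}}

```text
time: 3.9
position: [0.6039, -0.2633, 0.1211]
tool_rot: [0.91, 0.415, -0.0, -0.0]
ft_force: [-0.2, -0.5, 0.0]
grip_width: 0.0006
```

```bash
python3 - <<'E'
from rig import robot, cams
from h import *
import cv2
o=robot.get_obs(); print(o["position"],o["tool_rot"],o["grip_width"],o["ft_force"],o["moment"])
ims=[]
for n,u,v,w in (("side",287,270,30),("top",350,185,50)):
    im=cams.camera(n)["pixels"][:,:,::-1]; ims.append(cv2.resize(im[v-w:v+w,u-w:u+w],(400,400),interpolation=cv2.INTER_CUBIC))
cv2.imwrite("pics/a2.png",np.hstack(ims))
for n in C: print(n,px(n,o["position"]-[0,0,.02]), px(n,[.603,-.262,.1075]))
E
```

```text
[ 0.60390521 -0.26326749  0.12107004] [ 9.09626045e-01  4.15427964e-01 -2.19448179e-04 -1.33468868e-04] 0.0006330822085300391 [-0.24841084 -0.5497129   0.01411502] [-0.08211768  0.00394604  0.01781143]
top (np.float64(356.2849686104829), np.float64(178.62586231747093)) (np.float64(356.42193555060396), np.float64(178.45019251768773))
side (np.float64(293.4043039213288), np.float64(280.9084536363781)) (np.float64(293.0605035088833), np.float64(278.8886087008432))
```

View pics/a2.png

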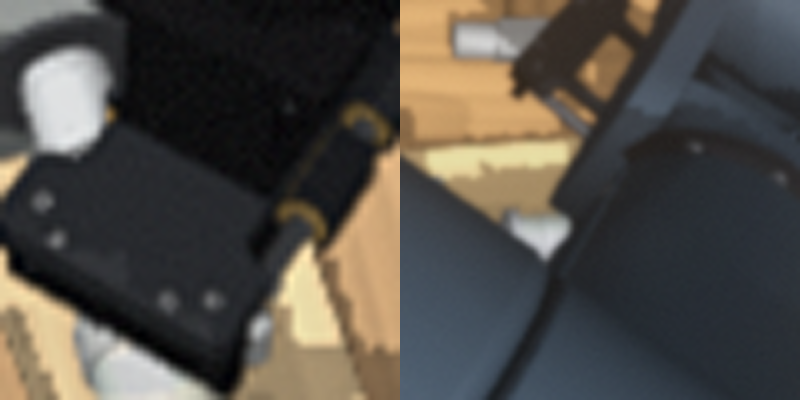

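The fingers shut completely, so the grasp missed the wing. I'll lift, back off and look again.

Request:
{"method": "carry_out", "body": {
  "steps": [
    [[0,0,2],0,1],
    [[0,0,4],0,1],
    [[0,3,3],0,1],
    [[0,5,0],0,0.7],
    [[0,5,0],0,0.4],
    [[0,5,0],0,0.4],
    [[0,5,0],0,0.4],
    [[0,4,0],0,0.4],
    [[0,0,0],0,0.4]
  ]
}}

```text
time: 4.9
position: [0.6029, 0.0119, 0.2148]
tool_rot: [0.911, 0.412, 0.002, 0.001]
ft_force: [0.5, -0.6, 0.6]
grip_width: 0.0406
```

```bash
python3 - <<'E'
from rig import robot, cams
from h import *
import cv2
o=robot.get_obs(); print(o["position"],o["grip_width"])
ims=[]
for n,u,v,w in (("side",285,280,25),("top",345,182,25)):
    im=cams.camera(n)["pixels"][:,:,::-1]; cv2.imwrite(f"pics/{n}1.png",im); ims.append(cv2.resize(im[v-w:v+w,u-w:u+w],(400,400),interpolation=cv2.INTER_CUBIC))
cv2.imwrite("pics/a3.png",np.hstack(ims))
E
```

```text
[0.60294782 0.01186037 0.21484631] 0.04055825708626014
```

View pics/a3.png

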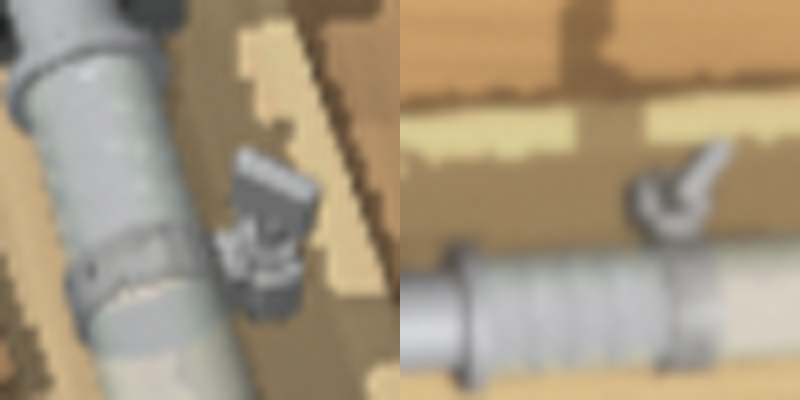

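The wing was not disturbed. Its top edge runs from about (290,274) to (299,279) in the side view and from (356,182) to (361,175) in the top view. Triangulating those endpoints.

```bash
python3 - <<'E'
from h import *
np.set_printoptions(precision=4,suppress=True)
print(tri((360.6,175.1),(299.4,278.8)),tri((356.8,181),(290,273.8)))
for p in ((299.4,278.8),(290,273.8)): print("side@.119",plane("side",*p,.119))
for p in ((360.6,175.1),(356.3,182)): print("top@.119",plane("top",*p,.119))
# tip of the tool while closed: where expected
print(px("side",[.6039,-.2633,.099]),px("top",[.6039,-.2633,.099]))
import cv2
for n in ("top","side"):
    a=cv2.imread(f"pics/{n}0.png").astype(int);b=cv2.imread(f"pics/{n}1.png").astype(int)
    sl=np.s_[165:200,325:365] if n=="top" else np.s_[255:305,270:305]
    print(n,np.abs(a-b)[sl].max(2).mean())
E
```

```text
(array([ 0.612 , -0.2699,  0.1178]), np.float64(0.004936493242600639)) (array([ 0.5946, -0.2587,  0.1239]), np.float64(0.002821219138627627))
side@.119 [ 0.6143 -0.2702  0.119 ]
side@.119 [ 0.5969 -0.2556  0.119 ]
top@.119 [ 0.6093 -0.2695  0.119 ]
top@.119 [ 0.5917 -0.2587  0.119 ]
(np.float64(293.3458917710183), np.float64(281.41864061725516)) (np.float64(356.09341019518763), np.float64(178.79397720961384))
top 43.37571428571429
side 9.626285714285714
```

The wing centre agrees with where I closed, so I need to check where the fingertips really are compared with the reported TCP.

```bash
python3 - <<'E'
from h import *
import cv2
from rig import robot
o=robot.get_obs(); p=o["position"]; r=R.from_quat(o["tool_rot"]); print(p,r.as_matrix().round(3))
im=[]
for n in ("side","top"):
    a=cv2.imread(f"pics/{n}1.png"); u,v=px(n,p); x0,y0=max(0,int(u)-65),max(0,int(v)-65)
    c=cv2.resize(a[y0:y0+130,x0:x0+130],(400,400),interpolation=cv2.INTER_CUBIC); k=400/130
    f=o["grip_width"]/2
    for s,col in ((-1,(0,0,255)),(1,(0,255,0)),(0,(255,0,255))):
        q=px(n,p+r.apply([s*f,0,.022])); cv2.circle(c,(int((q[0]-x0)*k),int((q[1]-y0)*k)),3,col,-1)
    im.append(c)
cv2.imwrite("pics/a4.png",np.hstack(im))
E
```

```text
[0.60384488 0.00762783 0.21487703] [[ 0.662  0.749  0.006]
 [ 0.749 -0.662 -0.002]
 [ 0.002  0.006 -1.   ]]
```

View pics/a4.png

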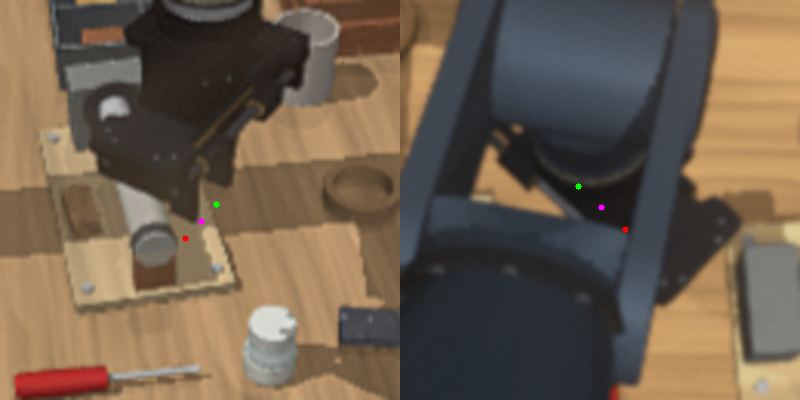

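The real fingertips sit about 6 px above the predicted marks in the side view. I'll take a fresh, settled picture and mark predicted tips at several heights.

Request:
{"method": "carry_out", "body": {
  "steps": [
    [[0,0,0],0,1],
    [[0,0,0],0,1],
    [[0,0,0],0,1],
    [[0,0,0],0,1],
    [[0,0,0],0,1],
    [[0,0,0],0,1],
    [[0,0,0],0,1],
    [[0,0,0],0,1]
  ]
}}

```text
time: 5.8
position: [0.6047, 0.0002, 0.2145]
tool_rot: [0.913, 0.407, 0.002, 0.003]
ft_force: [0.4, -0.4, 0.1]
grip_width: 0.002
```

```bash
python3 - <<'E'
from h import *
import cv2
from rig import robot,cams
o=robot.get_obs(); p=o["position"]; r=R.from_quat(o["tool_rot"]); print(p,o["grip_width"],o["q"],robot.tip_extent)
a=cams.camera("side")["pixels"][:,:,::-1]; n="side"; u,v=px(n,p); x0,y0=int(u)-40,int(v)-40
c=cv2.resize(a[y0:y0+80,x0:x0+80],(600,600),interpolation=cv2.INTER_CUBIC)
for dz,col in ((.022,(0,0,255)),(0.003,(0,255,0)),(-.02,(255,0,255))):
    q=px(n,p+r.apply([0,0,dz])); cv2.circle(c,(int((q[0]-x0)*7.5),int((q[1]-y0)*7.5)),3,col,-1)
cv2.imwrite("pics/a5.png",c)
E
```

```text
[6.04718981e-01 2.11679588e-04 2.14462419e-01] 0.0019703508128170286 [-0.18269465  0.50690666  1.49857075 -0.00335503  1.12978558 -1.0192727 ] 0.022
```

View pics/a5.png

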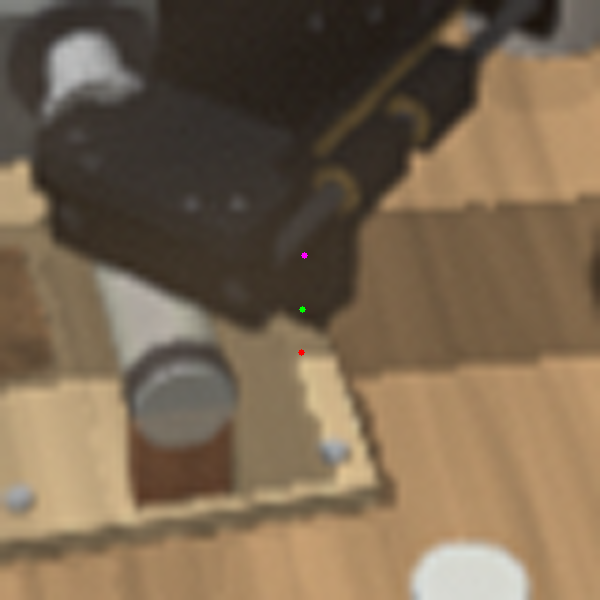

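The closed tips end near crop (315,325), but the prediction (red) is at (302,352). I'll check the body's bottom corners, crop (265,325) and (55,240), the same way.

```bash
python3 - <<'E'
from h import *
from rig import robot
o=robot.get_obs(); p=o["position"]; r=R.from_quat(o["tool_rot"]); u,v=px("side",p); x0,y0=int(u)-40,int(v)-40
k=lambda q:((np.array(px("side",q))-[x0,y0])*7.5).round().astype(int)
for dz in (0,.01,.02,.03):
    print(dz,"body",[k(p+[0,0,dz]+r.apply([sx*.095,sy*.0375,-.048])).tolist() for sx in (-1,1) for sy in (-1,1)],
     "tips",[k(p+[0,0,dz]+r.apply([sx*.015,sy*.0095,.022])).tolist() for sx in (-1,1) for sy in (-1,1)])
E
```

```text
0 body [[28, 311], [238, 407], [365, -2], [561, 72]] tips [[253, 368], [301, 390], [302, 317], [350, 338]]
0.01 body [[27, 285], [238, 382], [366, -27], [564, 47]] tips [[253, 345], [302, 367], [303, 294], [352, 315]]
0.02 body [[25, 260], [239, 356], [367, -52], [567, 22]] tips [[253, 322], [303, 344], [304, 271], [353, 292]]
0.03 body [[24, 233], [239, 329], [369, -78], [570, -4]] tips [[254, 299], [304, 321], [304, 248], [354, 269]]
```

```bash
python3 - <<'E'
from h import *
from rig import robot,cams
import cv2
print("origin",px("side",[0,0,0]),px("top",[0,0,0]))
# flange outline from side0: dark blue mask
a=cv2.imread("pics/side0.png").astype(int); b,g,r=a[...,0],a[...,1],a[...,2]
m=((b>r+3)&(r<90)); m[:,110:]=0;m[:120]=0
for v in range(215,272,5):
    x=np.flatnonzero(m[v]); print(v,x.min() if len(x) else None,x.max() if len(x) else None,end=" | ")
# fresh pair now
o=robot.get_obs(); p=o["position"]; print(p)
for n in C: cv2.imwrite(f"pics/{n}2.png",cams.camera(n)["pixels"][:,:,::-1])
print(robot.get_obs()["position"])
# rotation sanity between both cams and FK fit
E
```

```text
origin (np.float64(52.66489988661215), np.float64(241.41721033717414)) (np.float64(245.03327793262912), np.float64(420.33489755417816))
215 0 80 | 220 2 88 | 225 3 91 | 230 4 92 | 235 7 92 | 240 9 90 | 245 11 88 | 250 10 85 | 255 10 81 | 260 11 76 | 265 19 68 | 270 21 58 | [6.04739293e-01 2.07204153e-04 2.14485838e-01]
[6.04715791e-01 3.51695726e-04 2.14468019e-01]
```

The base appears where the origin should be, so the cameras are sound and the tool itself is shifted. One overlay of the body outline, with no shift, z +27 mm and y +35 mm, will tell me the direction.

```bash
python3 - <<'E'
from h import *
import cv2
from rig import robot
o=robot.get_obs(); p=o["position"]; r=R.from_quat(o["tool_rot"]); im=[]
for n in C:
    a=cv2.imread(f"pics/{n}2.png"); u,v=px(n,p); x0,y0=int(u)-50,int(v)-50
    if n=="side": y0-=15
    c=cv2.resize(a[y0:y0+100,x0:x0+100],(400,400),interpolation=cv2.INTER_CUBIC)
    c=cv2.convertScaleAbs(c,alpha=1.6,beta=20)
    for d,col in (((0,0,0),(0,0,255)),((.008,0,.027),(0,255,0)),((.01,.035,0),(255,0,255))):
        q=[(np.array(px(n,p+d+r.apply([s*.095,t*.0375,-.048])))-[x0,y0])*4 for s,t in ((-1,-1),(-1,1),(1,1),(1,-1))]
        cv2.polylines(c,[np.int32(q)],True,col,1)
    im.append(c)
cv2.imwrite("pics/a6.png",np.hstack(im))
E
```

```text
(no output)
```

View pics/a6.png

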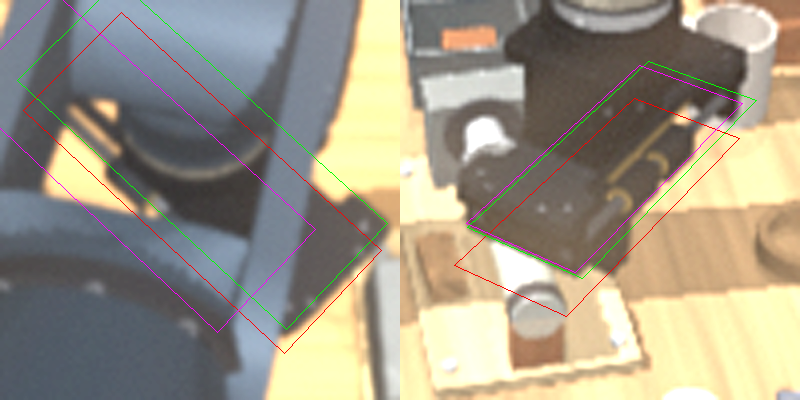

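The green outline (x +8 mm, z +27 mm) fits both views, so the real tool is about 27 mm higher than reported. I'll check that against the earlier near-wing picture: corners at about (290,291.3) and (256,267.5) px.

```bash
python3 - <<'E'
from h import *
from scipy.optimize import least_squares
np.set_printoptions(precision=4,suppress=True)
cases=[("a1",[.5995131,-.2595619,.14633],[0.90960873,0.41544457,-0.0023,-0.00353],[(257.5,268.5),(290,291.3)]),
("a2",[.60390521,-.26326749,.12107],[0.909626,.415428,-.0002,-.0001],[(258.2,280),(292.2,298.5)])]
for n,p,q,obs in cases:
    r=R.from_quat(q); c=[r.apply([-.095,t*.0375,-.048])+p for t in (-1,1)]
    f=lambda d:np.ravel([np.array(px("side",k+[d[0],0,d[1]]))-o for k,o in zip(c,obs)])
    s=least_squares(f,[0,0]); print(n,s.x,s.fun)
E
```

```text
a1 [0.0082 0.039 ] [-1.7838  1.1558  1.7362 -0.9557]
a2 [0.007  0.0371] [-0.5818 -0.8848  0.5847  0.9981]
```

The near-wing pictures suggest 27–38 mm too high and about +8 mm in x. I'll go back to reported (0.595, -0.262), then descend and close in small steps, watching width and force.

Request:
{"method": "carry_out", "body": {
  "steps": [
    [[-0.1,-4.5,0],0,0.4],
    [[-0.2,-4.5,0],0,0.4],
    [[-0.2,-4.5,0],0,0.4],
    [[-0.2,-4.5,0],0,0.4],
    [[-0.1,-4,0],0,0.4],
    [[-0.1,-2,-2],0,0.4],
    [[0,0,-3],0,0.4],
    [[0,0,-2],0,0.4],
    [[0,0,-0.5],0,0.4],
    [[0,0,0],0,0.4]
  ]
}}

```text
time: 6.95
position: [0.5964, -0.2489, 0.1394]
tool_rot: [0.913, 0.409, 0.004, 0.006]
ft_force: [0.0, 0.0, 0.2]
grip_width: 0.0522
```

Request:
{"method": "carry_out", "body": {
  "steps": [
    [[-0.1,-1.3,-1],0,0.4],
    [[0,0,-1],0,0.4],
    [[0,0,-1],0,0.4],
    [[0,0,-0.5],0,0.4],
    [[0,0,0],0,0.4]
  ]
}}

```text
time: 7.45
position: [0.5974, -0.2631, 0.1046]
tool_rot: [0.912, 0.41, 0.006, 0.009]
ft_force: [-0.0, -0.5, 0.2]
grip_width: 0.0521
```

Request:
{"method": "carry_out", "body": {
  "steps": [
    [[-0.1,0,-0.5],0,0.4],
    [[-0.1,0,-0.4],0,0.4],
    [[0,0,0],0,0.4]
  ]
}}

```text
time: 7.75
position: [0.5955, -0.2626, 0.0953]
tool_rot: [0.912, 0.41, 0.006, 0.009]
ft_force: [0.3, -0.5, 0.0]
grip_width: 0.0521
```

Request:
{"method": "carry_out", "body": {
  "steps": [
    [[0,0,0],0,0.7],
    [[0,0,0],0,0.8],
    [[0,0,0],0,0.9],
    [[0,0,0],0,1],
    [[0,0,0],0,1],
    [[0,0,0],0,1]
  ],
  "squeeze": 12
}}

```text
time: 8.35
position: [0.5979, -0.2617, 0.0965]
tool_rot: [0.912, 0.409, 0.009, 0.009]
ft_force: [8.9, 6.2, -1.5]
grip_width: 0.0121
```

Request:
{"method": "carry_out", "body": {
  "steps": [
    [[0.2,0.2,0],0,1],
    [[0,0,0],0,1],
    [[0,0,0],0,1]
  ]
}}

```text
time: 8.65
position: [0.5994, -0.26, 0.0964]
tool_rot: [0.912, 0.41, 0.008, 0.01]
ft_force: [-0.5, -0.1, -0.1]
grip_width: 0.0079
```

The wing is gripped (7.9 mm wide, balanced forces). I'll reopen slightly, go 4 mm lower for more overlap, and regrip harder.

Request:
{"method": "carry_out", "body": {
  "steps": [
    [[0,0,0],0,0.8],
    [[0,0,-0.2],0,0.8],
    [[0,0,-0.2],0,0.8],
    [[0,0,0],0,1],
    [[0,0,0],0,1],
    [[0,0,0],0,1],
    [[0,0,0],0,1]
  ],
  "squeeze": 30
}}

```text
time: 9.35
position: [0.5995, -0.2599, 0.0921]
tool_rot: [0.912, 0.41, 0.008, 0.009]
ft_force: [0.5, 0.2, -0.7]
grip_width: 0.0078
```

Request:
{"method": "carry_out", "body": {
  "steps": [
    [[-0.05,0.5,0],0,1],
    [[-0.08,0.8,0],0,1],
    [[-0.08,0.8,0],0,1],
    [[-0.08,0.8,0],0,1]
  ]
}}

```text
time: 9.75
position: [0.5976, -0.2395, 0.0921]
tool_rot: [0.912, 0.41, 0.007, 0.018]
ft_force: [-0.4, -5.6, -1.9]
grip_width: 0.0076
```

Request:
{"method": "carry_out", "body": {
  "steps": [
    [[-0.08,0.8,0],0,1],
    [[-0.08,0.8,0],0,1],
    [[-0.08,0.8,0],0,1],
    [[-0.06,0.6,0],0,1]
  ]
}}

```text
time: 10.15
position: [0.5954, -0.2164, 0.0921]
tool_rot: [0.911, 0.411, 0.005, 0.025]
ft_force: [-0.3, -6.1, -1.4]
grip_width: 0.0079
```

Request:
{"method": "carry_out", "body": {
  "steps": [
    [[-0.06,0.6,0],0,1],
    [[-0.04,0.4,0],0,1],
    [[-0.03,0.3,0],0,1]
  ]
}}

```text
time: 10.45
position: [0.5946, -0.2074, 0.092]
tool_rot: [0.911, 0.411, 0.005, 0.029]
ft_force: [-0.1, -4.8, -2.3]
grip_width: 0.008
```

Request:
{"method": "carry_out", "body": {
  "steps": [
    [[-0.03,0.3,0],0,1],
    [[-0.03,0.3,0],0,1]
  ]
}}

```text
time: 10.65
position: [0.5943, -0.2041, 0.092]
tool_rot: [0.911, 0.412, 0.004, 0.031]
ft_force: [-0.3, -5.2, -2.0]
grip_width: 0.0075
```

Request:
{"method": "carry_out", "body": {
  "steps": [
    [[-0.03,0.3,0],0,1],
    [[-0.03,0.3,0],0,1]
  ]
}}

```text
time: 10.85
position: [0.594, -0.2012, 0.092]
tool_rot: [0.911, 0.412, 0.004, 0.034]
ft_force: [-1.6, -8.1, -3.6]
grip_width: 0.0077
```

Request:
{"method": "carry_out", "body": {
  "steps": [
    [[-0.03,0.3,0],0,1],
    [[-0.03,0.3,0],0,1]
  ]
}}

```text
time: 11.05
position: [0.594, -0.2011, 0.0919]
tool_rot: [0.91, 0.412, 0.003, 0.039]
ft_force: [-1.6, -9.5, -4.1]
grip_width: 0.0081
```

Request:
{"method": "carry_out", "body": {
  "steps": [
    [[-0.08,0.8,0],0,1],
    [[-0.08,0.8,0],0,1]
  ]
}}

```text
time: 11.25
position: [0.5939, -0.2, 0.092]
tool_rot: [0.909, 0.415, -0.001, 0.051]
ft_force: [-2.9, -25.6, -11.0]
grip_width: 0.0075
```

The band is at its stop: y no longer advances while the force reached 26 N, after about 59 mm of travel. I'll relax the push and start turning clockwise.

Request:
{"method": "carry_out", "body": {
  "steps": [
    [[0,-0.1,0],0,1],
    [[0,0,0],-4,1],
    [[0,0,0],-5,1],
    [[0,0,0],-5,1]
  ]
}}

```text
time: 11.65
position: [0.5952, -0.2018, 0.0918]
tool_rot: [0.955, 0.293, -0.004, 0.05]
ft_force: [1.1, -1.4, -1.5]
grip_width: 0.0081
```

```bash
cat > s.py <<'E'
from rig import robot
from h import *
o=robot.get_obs(); r=R.from_quat(o["tool_rot"]).as_matrix()
print(o["time"],o["position"].round(4),"phi",np.degrees(np.arctan2(r[1,0],r[0,0])).round(1),"zaxis",r[:,2].round(3),"F",o["ft_force"].round(1),"M",o["moment"].round(2),"w",round(o["grip_width"],4),"q6",round(o["q"][5],2))
E
python3 s.py
```

```text
11.65 [ 0.5952 -0.2018  0.0918] phi 34.0 zaxis [ 0.021 -0.098 -0.995] F [ 1.1 -1.4 -1.5] M [ 0.2  -0.31  0.07] w 0.0081 q6 -0.99
```

Request:
{"method": "carry_out", "body": {
  "steps": [
    [[0,0,0],-6,1],
    [[0,0,0],-6,1],
    [[0,0,0],-6,1],
    [[0,0,0],-6,1]
  ]
}}

```text
time: 12.05
position: [0.5974, -0.2009, 0.0917]
tool_rot: [0.996, 0.079, -0.012, 0.048]
ft_force: [0.6, -2.2, -1.3]
grip_width: 0.0079
```

```bash
python3 s.py
```

```text
12.05 [ 0.5974 -0.2009  0.0917] phi 8.9 zaxis [-0.016 -0.098 -0.995] F [ 0.6 -2.2 -1.3] M [-0.03 -0.35  0.09] w 0.0079 q6 -0.54
```

Request:
{"method": "carry_out", "body": {
  "steps": [
    [[0,0,0],-6,1],
    [[0,0,0],-6,1],
    [[0,0,0],-6,1],
    [[0,0,0],-6,1],
    [[0,0,0],-6,1]
  ]
}}

```text
time: 12.55
position: [0.6004, -0.2012, 0.0917]
tool_rot: [0.98, -0.193, -0.02, 0.045]
ft_force: [0.1, -2.4, -1.5]
grip_width: 0.0076
```

```bash
python3 s.py
```

```text
12.55 [ 0.6004 -0.2012  0.0917] phi -22.3 zaxis [-0.057 -0.08  -0.995] F [ 0.1 -2.4 -1.5] M [-0.29 -0.29  0.11] w 0.0076 q6 0.01
```

Request:
{"method": "carry_out", "body": {
  "steps": [
    [[0,0,0],-6,1],
    [[0,0,0],-6,1],
    [[0,0,0],-6,1],
    [[0,0,0],-6,1]
  ]
}}

```text
time: 12.95
position: [0.6023, -0.2027, 0.0918]
tool_rot: [0.915, -0.4, -0.026, 0.041]
ft_force: [0.5, -1.7, -0.8]
grip_width: 0.008
```

```bash
python3 s.py
```

```text
12.95 [ 0.6023 -0.2027  0.0918] phi -47.3 zaxis [-0.081 -0.054 -0.995] F [ 0.5 -1.7 -0.8] M [-0.38 -0.18  0.14] w 0.008 q6 0.42
```

Request:
{"method": "carry_out", "body": {
  "steps": [
    [[0,0,0],-4,1],
    [[0,0,0],-3,1]
  ]
}}

```text
time: 13.15
position: [0.6028, -0.2033, 0.0918]
tool_rot: [0.888, -0.457, -0.028, 0.04]
ft_force: [-0.6, -1.6, -1.5]
grip_width: 0.0075
```

```bash
python3 s.py
```

```text
13.15 [ 0.6028 -0.2033  0.0918] phi -54.6 zaxis [-0.086 -0.045 -0.995] F [-0.6 -1.6 -1.5] M [-0.42 -0.01  0.24] w 0.0075 q6 0.54
```

Request:
{"method": "carry_out", "body": {
  "steps": [
    [[0,0,0],-4,1],
    [[0,0,0],-3,1]
  ]
}}

```text
time: 13.35
position: [0.6028, -0.204, 0.0919]
tool_rot: [0.858, -0.511, -0.03, 0.039]
ft_force: [-0.6, -0.6, -0.8]
grip_width: 0.0085
```

```bash
python3 s.py
```

```text
13.35 [ 0.6028 -0.204   0.0919] phi -61.6 zaxis [-0.091 -0.037 -0.995] F [-0.6 -0.6 -0.8] M [-0.25  0.    0.58] w 0.0085 q6 0.65
```

The moment jumped from 0.14 to 0.58 N m at the expected angle, and the pads began to yield, so the screw is at its stop. Releasing directly and lifting.

Request:
{"method": "carry_out", "body": {
  "steps": [
    [[0,0,0],0,0.8],
    [[0,0,0],0,0.65],
    [[0,0,0],0,0.65],
    [[0,0,0.5],0,0.65],
    [[0,0,2],0,0.65],
    [[0,0,4],0,0.65],
    [[0,0,4],0,0.65],
    [[-1,4,2],0,0.6]
  ]
}}

```text
time: 14.15
position: [0.591, -0.1638, 0.2172]
tool_rot: [0.857, -0.512, -0.034, 0.038]
ft_force: [0.7, -0.2, 0.1]
grip_width: 0.0328
```

Request:
{"method": "carry_out", "body": {
  "steps": [
    [[0,5,0],0,0.6],
    [[0,5,0],0,0.6],
    [[0,5,0],0,0.6],
    [[0,5,0],0,0.6],
    [[0,5,0],0,0.6],
    [[0,5,0],0,0.6],
    [[0,0,0],0,0.6],
    [[0,0,0],0,0.6]
  ]
}}

```text
time: 14.95
position: [0.5899, 0.1449, 0.2261]
tool_rot: [0.859, -0.511, -0.028, 0.034]
ft_force: [-0.0, 0.1, 0.4]
grip_width: 0.0347
```

```bash
python3 s.py; python3 - <<'E'
from h import *
from rig import cams
import cv2
im=[]
for n,u,v,w in (("side",275,262,30),("top",330,188,30)):
    a=cams.camera(n)["pixels"][:,:,::-1]; cv2.imwrite(f"pics/{n}3.png",a)
    im.append(cv2.resize(a[v-w:v+w,u-w:u+w],(400,400),interpolation=cv2.INTER_CUBIC))
cv2.imwrite("pics/a7.png",np.hstack(im))
E
```

```text
14.95 [0.5899 0.1449 0.2261] phi -61.5 zaxis [-0.083 -0.03  -0.996] F [-0.   0.1  0.4] M [-0.05  0.09 -0.01] w 0.0347 q6 1.15
```

View pics/a7.png

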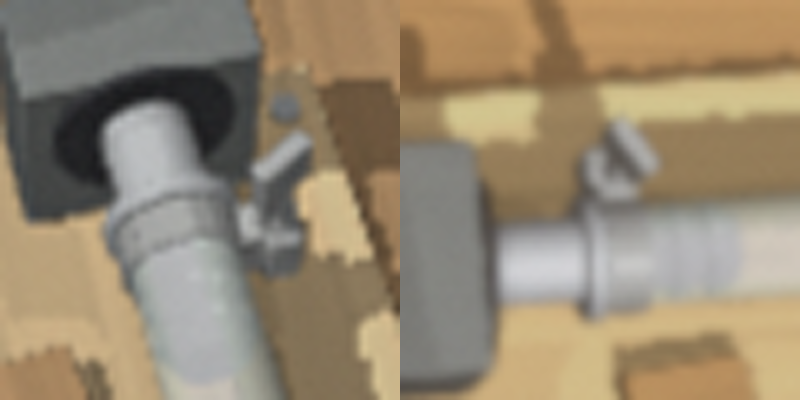

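The side crop shows the band touching the collar ring, with the wing's top edge from (255,170) to (305,140). The top crop shows the same, with the band at x 605–650 beside the collar at 585–605. Checking the key angle by rays.

```bash
python3 - <<'E'
from h import *
k=60/400
s=lambda x,y:plane("side",245+x*k,232+y*k,.119); t=lambda x,y:plane("top",300+(x-400)*k,158+y*k,.119)
for n,a,b in (("side",s(258,178),s(308,140)),("top",t(650,165),t(617,125))):
    d=b-a; ang=np.degrees(np.arctan2(d[1],d[0])); print(n,"mid",(a+b)/2,"len",np.linalg.norm(d),"key",np.radians((5.5-ang)%180))
print("band/collar y-edges@.09", [plane("top",300+(x-400)*k,158+265*k,.09)[:2] for x in (585,605,650)])
import cv2
for n,(a,b,c,d) in {"top":(150,240,90,220),"side":(190,222,210,310)}.items():
    print(n,np.abs(cv2.imread(f"pics/{n}0.png").astype(int)-cv2.imread(f"pics/{n}3.png"))[a:b,c:d].mean())
E
```

```text
side mid [ 0.59998594 -0.20975607  0.119     ] len 0.023091852452923663 key 2.6589183414025115
top mid [ 0.59596113 -0.2064765   0.119     ] len 0.01903623879730773 key 2.5523668124487093
band/collar y-edges@.09 [array([ 0.55534506, -0.19358679]), array([ 0.5555387 , -0.20112068]), array([ 0.55597438, -0.21807126])]
top 47.002478632478635
side 4.746041666666667
```

```bash
python3 -c "
from rig import robot
print(robot.hand_in())"
```

```text
the job is handed in; nothing more can be done
None
```

I slid the clamp on the unfinished line up to the collar, turned its thumb key clockwise to the stop, let go and handed the job in at about 15 s.

**What the last checks showed**
- **Clamp home:** under a 26 N push the clamp stopped advancing, after about 59 mm of travel. The last pictures show the band directly against the collar with no visible gap.
- **Key at its stop:** the moment rose from 0.14 to 0.58 N m at the expected angle. The key measures about 2.66 rad in the side view and 2.55 rad in the top view, against a stop of 2.6.
- **Clear of the scene:** the arm is well above everything and reads almost no force.

**What failed or disagreed**
- **First grasp missed:** the fingers shut on nothing. Pictures showed the real tool about 27–38 mm higher and 8 mm further in x than reported. I corrected for that, and the second grasp held. The cause is unexplained.
- **Travel slightly long:** 59 mm of tool travel compares with the 56 mm I had estimated. I put the difference down to the tool tilting about 6° while it dragged the clamp.
- **Other objects not confirmed:** I saw no sign of contact with anything but the wing. However, my before-and-after picture comparison of the finished line was spoiled by the arm and its shadow, so it proves nothing.

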